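# Centre the egg cup on its little stand

### The arm

A 6-joint arm with a two-finger parallel gripper is mounted at the origin on a cart in front of the work surface, level with it; the furniture and walls round the work are solid. World frame = base frame: x ahead of the robot, y to its left, z up, the work surface at z = 0. Lengths are in m, angles in degrees, forces in N, time in s.
With the tool pointing down it reaches from about 0.35 to 0.875 m from the base axis. Payload 4.2 kg.
Tool frame: the origin (TCP) lies midway between the tips of the shut fingers; the grasp point (between the pads) lies 19 mm behind it; z points along the fingers, y is the line along which they close (so a half turn about z gives the same grasp; the last joint's range is limited). The gripper opens to 85 mm and grips with 20 to 120 N. Pads are 22 mm wide; open, the fingers measure 114 mm over their backs; the gripper's body (76 mm by 85 mm) begins 54 mm behind the grasp point. The pads swing forward as they close: fully open they stand 13 mm farther back than shut.
Start: joints at [91.307, 22.042, 0.453, 0, -68.411, -14.817], TCP at [0.146, 0.608, 0.231] pointing down, gripper open.
Joint ranges: [-179.83, 179.83], [-69.29, 118.12], [-61.27, 80.66], [-181.25, 117.63], [-171.15, -9.14], [-177.46, 177.46]. Speed limits (degrees/s): [159.86, 159.86, 180, 180, 180, 180].

### API

Orientations are given as [roll, pitch, yaw] about the fixed x, y, z axes, in that order (R = Rz(yaw) Ry(pitch) Rx(roll)).
In Python, from workcell import ctrl gives the robot as it stands. The module is installed in compiled form; this text tells all that it offers.
- The arm moves only by the tool move_arm, never from a script. Its argument "moves" is a list of rows, each a list of 5 numbers: the finger opening in mm, from 0 to 85.4, then the shift along the tool's x, y, z in mm, then the turn about the tool's z in degrees. A call has 1 to 12 rows; each row is the pose to reach, as a shift and turn from the pose commanded when the call began, along the tool's axes at that moment; what a row does not reach only later rows make up. A row lasts 1/12 s, in which the tool goes at most 41.7 mm and 7.16 degrees, less where a joint would pass 70% of its speed; a pose out of reach is approached as far as the arm can. A call with a gripper value outside its range is refused whole. The fingers move at their own pace and stop on an object; "newtons" is the grip in N (left out, the last holds). Time passes only in rows, so rows that repeat a pose let the fingers close. It gives the time, the measured TCP pose, the force, the opening and the grip force at its end, in the units of the state.
- ctrl.get_state(): the state, without advancing time (a new reading comes with each control period).
- ctrl.get_image(name): name is "scene" or "side" or "wrist"; returns (picture, depth): 400x640x3 uint8, red, green, blue; 400x640 float32, m along the optical axis (not along the pixel's ray), 0 where there is no reading.
- ctrl.camera_params(name): a dict with "intrinsics" (3x3 intrinsics, pixels), "xyz" and "rotation" of the camera in the world; the wrist camera has in their place "T_tool_cam" (4x4, takes a point from camera to tool coordinates, whose origin is the TCP and whose axes are the flange's). Camera axes: x right, y down, z forward; pixel columns grow to the right and rows downward; lengths in m; the calibration is good to about 2 mm. A picture is of the moment at which its call begins: read the wrist's pose just before it. camera_params takes no time and is no camera call.
- ctrl.sign_off(): hands the job in; it is judged then, once.
Trained networks look in the newest picture that a camera, given by its name, has taken for a name from the list of things; names that differ only in an ending like _2 or _b are one class to them, and where a whole thing is asked for, a point or a joint stands for the part that bears it (a point fixed in the world has none). Each returns a list of dicts, best first, with "p" (0 to 1); they miss things now and then, are a little off and sometimes report something else, mostly with a low value. They report only what shows in the picture. A call takes as long as a camera call. They do not tell look-alikes from the thing itself.
- ctrl.boxes_of(camera, thing): "location" ([x, y, z] in m, in world coordinates, good to about 4 mm: the middle of the surface that is visible of it).
The state is a dict: "clock": time; "q": joint angles; "joint_vel": joint speeds; "joint_torque": joint torques, N m; "position": TCP position; "tcp_rot": TCP orientation; "ft_force": force on the tool from outside, world axes, zero at the start; "ft_torque": the same for the moment, N m; "finger_gap": finger opening in m; "finger_force": force on a finger pad.
Only numpy, scipy, OpenCV 4.12 (cv2) and the standard library are available. Lean on these libraries where they do the work, as an engineer would, in place of code of your own. Each camera call takes 0.05 s, during which the arm holds its last target. There are 200 camera calls.

### The job

The blue egg cup with its egg stands at the edge of the little marble stand. Nudge it with light, slow pushes of your fingertips until its foot is centred on the stand, wholly on the round black inlay, still upright, and take your hand away. Do not grip, lift or topple it, and leave everything else on the worktop where it is.

Things in the scene. Friction and masses are not known exactly. Their poses are not given: they have to be found in the camera images.
- egg_cup: Blue egg cup with a brown egg fixed in it: one round loose thing, 68 mm tall, about 140 g. Origin: centre of its underside; z up its axis. Foot: disc 48 mm across, 10 mm thick, resting on the stand's top. Then a short stem, and a bowl 43 mm across at its rim, 42 mm up. Top-heavy: pushed at the foot it slides, higher up it may tip. Starts 24 to 33 mm off centre, in any direction.
- stand: White marble pedestal stand, fixed to the worktop. Origin at the centre of its underside, on the worktop; z up. Its flat round top is 112 mm across, its upper face 66 mm above the worktop, on a thin column. A flush black inlay, 62 mm across, marks the centre of the top: the egg cup's foot fits on it with 7 mm of black all round.
- mug: White mug, 86 mm diameter, 92 mm tall, handle on its own -y side, loose; a bystander. Origin at the centre of its underside.
- candle: White candle in a clear glass, 76 mm diameter, 90 mm tall, loose; a bystander. Origin at the centre of its underside.
- jar: Glass jar with a dark lid, 71x76 mm, 98 mm tall, loose; a bystander. Origin at the centre of its underside.
- mint_tin: Flat green and white tin, 62x94 mm, 20 mm tall, loose; a bystander. Origin at the centre of its underside.
- matchbox: Yellow and brown matchbox, 36x53 mm, 14 mm tall, loose; a bystander. Origin at the centre of its underside.
- canister: Grey-white round canister with a wooden lid, 102 mm diameter, 140 mm tall, loose; a bystander. Origin at the centre of its underside.
There are look-alikes about, which are no part of the job. There is more than one size of the egg_cup; the one meant has the size given above.

How it is judged:
By the outcome, as a careful person would: the job done as asked, in the order asked, and still so for the second after the job is handed in, with the robot touching nothing.
It also fails if it takes over 38 s, if anything falls off the work surface, if the arm or the gripper's body presses on something with over 40 N, if the wrist force passes 120 N, or if a joint passes its speed limit or range.

## Working session

There is one attempt and no reset: what is moved stays moved. The work goes in short steps, Python scripts to look and compute and a tool call to move; the robot and the scene stay as the last step left them, time stands still between calls to the robot, and variables do not carry over. Pictures are saved under pics/ and viewed, at most 10 in all, crops included, and the job is handed in when it is done.

Besides the shell and the picture viewer there is one more tool, called as a command line: name --pt "numbers of a row" for each row, then --argument value for the rest. move_arm: Moves the arm, as the interface text tells. Its arguments: {"type":"object","properties":{"moves":{"type":"array"},"newtons":{"type":"number"}},"required":["moves"]}

```bash
mkdir -p pics; cat > h.py <<'E'
import numpy as np, cv2
from workcell import ctrl
from scipy.spatial.transform import Rotation as R
def save(n,im): cv2.imwrite('pics/'+n,im[:,:,::-1])
def cloud(cam):
    s=ctrl.get_state(); im,d=ctrl.get_image(cam); p=ctrl.camera_params(cam); K=np.array(p['intrinsics'])
    v,u=np.mgrid[:400,:640]; P=np.stack([(u-K[0,2])/K[0,0]*d,(v-K[1,2])/K[1,1]*d,d],-1)
    if 'T_tool_cam' in p:
        T=np.array(p['T_tool_cam']); P=P@T[:3,:3].T+T[:3,3]
        Rm=R.from_euler('xyz',s['tcp_rot'],degrees=True).as_matrix(); P=P@Rm.T+np.array(s['position'])
    else: P=P@np.array(p['rotation']).T+np.array(p['xyz'])
    P[d<=0]=np.nan
    return im,P
E
python3 - <<'E'
from h import *
print(ctrl.get_state())
ims=[]
for c in ['scene','side','wrist']:
    im,P=cloud(c); np.savez(f'{c}0.npz',im=im,P=P); ims.append(im)
    for t in ['egg_cup','stand']: print(c,t,[(np.round(b['location'],3),round(b['p'],2)) for b in ctrl.boxes_of(c,t)])
save('scene0.png',ims[0]);save('sw.png',np.vstack([cv2.resize(i,(480,300)) for i in ims[1:]]))
E
```

```text
{'clock': 0.0, 'q': array([ 9.13061826e+01,  2.20920000e+01,  3.79771104e-01, -2.98258704e-02,
       -6.84114618e+01, -1.48149843e+01]), 'joint_vel': array([ 0.04455326,  0.11888112,  0.00865608, -0.02617713, -0.09270827,
       -0.11649878]), 'joint_torque': array([ 5.20794492e-04, -3.92286122e+01,  1.88404602e+01,  4.18648392e+00,
       -4.60652547e-03,  2.60672124e-06]), 'position': array([0.14585389, 0.60713992, 0.23020631]), 'tcp_rot': array([ 1.79873333e+02, -4.83952981e-03, -1.35198004e+01]), 'ft_force': array([ 0.47838446,  0.27537394, -0.32719647]), 'ft_torque': array([ 0.0259976 , -0.02331028, -0.03807131]), 'finger_force': 0.0, 'finger_gap': 0.08546704365367969}Traceback (most recent call last):
  File "<stdin>", line 5, in <module>
  File "h.py", line 11, in cloud
    else: P=P@np.array(p['rotation']).T+np.array(p['xyz'])
            ~~~~~~~~~~~~~~~~~~~~~~~~~~~^~~~~~~~~~~~~~~~~~~
ValueError: operands could not be broadcast together with shapes (400,640) (3,)
```

```bash
sed -i "s/P@np.array(p\['rotation'\]).T/P@R.from_euler('xyz',p['rotation'],degrees=True).as_matrix().T/" h.py
python3 - <<'E'
from h import *
for c in ['scene','side']: print(ctrl.camera_params(c))
ims=[]
for c in ['scene','side','wrist']:
    im,P=cloud(c); np.savez(f'{c}0.npz',im=im,P=P); ims.append(im)
    for t in ['egg_cup','stand']: print(c,t,[(np.round(b['location'],3),round(b['p'],2)) for b in ctrl.boxes_of(c,t)])
save('scene0.png',ims[0]);save('sw.png',np.vstack([cv2.resize(i,(480,300)) for i in ims[1:]]))
E
```

```text
{'intrinsics': array([[392.76606837,   0.        , 322.47135962],
       [  0.        , 392.76606837, 202.48402507],
       [  0.        ,   0.        ,   1.        ]]), 'xyz': array([-0.15310924, -0.43981163,  1.08806641]), 'rotation': array([-1.40967049e+02, -1.34363884e-02, -6.07439378e+01])}
{'intrinsics': array([[394.53657367,   0.        , 325.22734418],
       [  0.        , 394.53657367, 195.94073051],
       [  0.        ,   0.        ,   1.        ]]), 'xyz': array([ 0.44710508, -1.04600901,  0.93219883]), 'rotation': array([-1.30517423e+02,  4.47721912e-02, -6.42084471e+00])}
scene egg_cup [(array([ 0.559, -0.36 ,  0.054]), 0.8), (array([ 0.483, -0.281,  0.058]), 0.72)]
scene stand [(array([ 0.476, -0.111,  0.063]), 0.85)]
side egg_cup [(array([ 0.568, -0.371,  0.056]), 0.94), (array([ 0.502, -0.293,  0.058]), 0.7), (array([ 0.459, -0.139,  0.103]), 0.67)]
side stand [(array([ 0.497, -0.137,  0.069]), 0.86)]
wrist egg_cup []
wrist stand []
```

View pics/scene0.png

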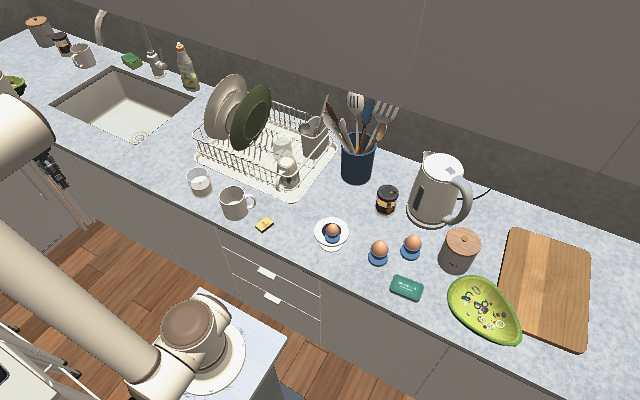

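View pics/sw.png

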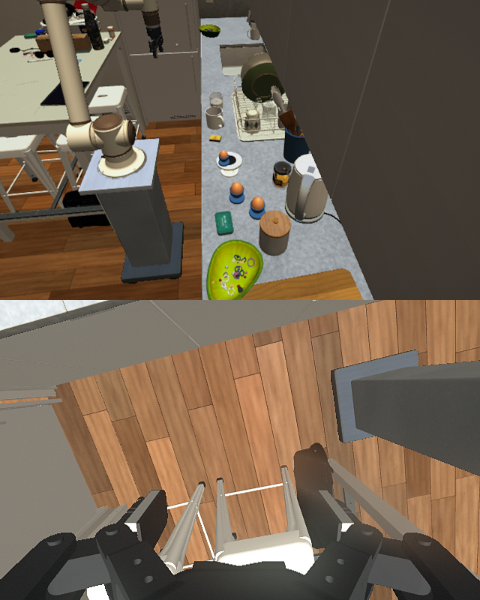

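The egg cup meant is on the white stand, at scene pixel (332,232); the two on the worktop at (379,252) and (411,246) are look-alikes. Next I measure from the depth.

```bash
cat > fit.py <<'E'
from h import *
from scipy.optimize import least_squares
def circ(p,r=None):
    c0=p.mean(0)
    f=(lambda q: np.hypot(*(p-q[:2]).T)-(r or q[2]))
    s=least_squares(f,[*c0,r or .03],loss='soft_l1',f_scale=.001); return s.x
def analyse(im,P,c=(0.49,-0.125)):
    near=np.hypot(P[...,0]-c[0],P[...,1]-c[1])<.085
    z=P[...,2]; i=im.astype(int); out={}
    top=near&(z>.058)&(z<.074)
    bright=i.min(-1)>120
    blue=(i[...,2]-i[...,0]>40)
    black=top&(i.max(-1)<70)
    q=P[top&~blue]; out['ztop']=np.nanmedian(q[:,2])
    # rim of top: hull of the top points
    h=cv2.convexHull((q[:,:2]).astype(np.float32))[:,0]; out['stand']=circ(h.astype(float),.056)
    b=P[black][:,:2]; out['nblack']=len(b)
    if len(b)>20: out['inlay']=circ(cv2.convexHull(b.astype(np.float32))[:,0].astype(float),.031)
    egg=near&(z>.110)&(i[...,0]-i[...,2]>30); e=P[egg]
    if len(e)>20:
        f=lambda s:np.linalg.norm(e-s[:3],axis=1)-s[3]
        out['egg']=least_squares(f,[*e.mean(0)-[0,0,.01],.02],loss='soft_l1',f_scale=.001).x
    bl=P[near&blue&(z>.07)]
    out['bluebox']=np.r_[bl[:,:2].min(0),bl[:,:2].max(0),bl[:,2].min()] if len(bl) else 0
    ft=P[near&blue&(z>.067)&(z<.079)]
    if len(ft)>10: out['foot']=circ(ft[:,:2],.024)
    return out
E
python3 - <<'E'
from fit import *
for c in ['scene','side']:
    d=np.load(c+'0.npz'); 
    for k,v in analyse(d['im'],d['P']).items(): print(c,k,np.round(v,4))
d=np.load('scene0.npz');save('c1.png',cv2.resize(d['im'][200:265,295:370],None,fx=5,fy=5))
p=ctrl.camera_params('wrist');print(p['intrinsics'],np.round(p['T_tool_cam'],3))
for t in ['mug','candle','jar','mint_tin','matchbox','canister']:
  ctrl.get_image('scene'); print(t,[(np.round(b['location'],3),round(b['p'],2)) for b in ctrl.boxes_of('scene',t)])
E
```

```text
scene ztop 0.0646
scene stand [ 0.4838 -0.1144  0.056 ]
scene nblack 52
scene inlay [ 0.475  -0.1199  0.031 ]
scene egg [ 0.4621 -0.1292  0.1143  0.017 ]
scene bluebox [ 0.4398 -0.1513  0.4755 -0.1072  0.0705]
scene foot [ 0.4686 -0.126   0.024 ]
side ztop 0.0655
side stand [ 0.4862 -0.115   0.056 ]
side nblack 90
side inlay [ 0.4795 -0.1189  0.031 ]
side egg [ 0.4644 -0.1289  0.1131  0.0179]
side bluebox [ 0.4433 -0.1523  0.4853 -0.1199  0.07  ]
side foot [ 0.4641 -0.1221  0.024 ]
[[323.87279382   0.         318.4708523 ]
 [  0.         323.87279382 201.63810864]
 [  0.           0.           1.        ]] [[-0.    -0.962 -0.272  0.069]
 [ 1.     0.    -0.001 -0.001]
 [ 0.001 -0.272  0.962 -0.143]
 [ 0.     0.     0.     1.   ]]
mug [(array([0.434, 0.227, 0.052]), 0.69)]
candle [(array([ 0.581, -0.487,  0.12 ]), 0.65), (array([0.447, 0.39 , 0.058]), 0.62)]
jar [(array([ 0.672, -0.218,  0.079]), 0.89)]
mint_tin [(array([ 0.443, -0.39 ,  0.014]), 0.75)]
matchbox [(array([0.429, 0.11 , 0.02 ]), 0.64)]
canister [(array([ 0.579, -0.487,  0.119]), 0.91)]
```

View pics/c1.png

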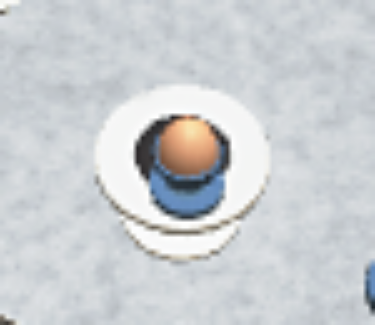

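The crop shows the stand centred near crop pixel (183,155), with the cup at the near side of it (foot at about (187,195)). The fits put the stand at about (0.485,-0.114) and the cup at (0.463,-0.129), so the push goes at about 33° yaw. I'll travel via a waypoint, turning the tool on the way.

move_arm --pt "16 15 12 0 -4" --pt "16 50 40 -5 -11" --pt "16 85 68 -10 -18" --pt "16 120 96 -15 -25" --pt "16 155 124 -20 -32" --pt "16 190 152 -20 -39" --pt "16 225 180 -20 -46" --pt "16 258 207 -20 -46.5" --pt "16 291 233 -20 -46.5" --pt "16 322 258 -20 -46.5" --pt "16 345 276 -20 -46.5" --pt "16 356 285 -20 -46.5"

```text
clock: 2.1
position: [0.4269, 0.2446, 0.2517]
tcp_rot: [180.0, -0.0, 32.9]
ft_force: [0.5, 0.6, 0.4]
finger_gap: 0.0159
finger_force: 0.0
```

move_arm --pt "16 -11 16 0 0" --pt "16 -33 49 0 0" --pt "16 -55 82 0 0" --pt "16 -77 115 0 0" --pt "16 -99 147 0 0" --pt "16 -121 180 0 0" --pt "16 -143 213 0 0" --pt "16 -165 246 0 0" --pt "16 -187 278 0 0" --pt "16 -205 305 0 0" --pt "16 -218 325 0 0" --pt "16 -225 335 0 0"

```text
clock: 3.1
position: [0.4189, -0.1585, 0.2515]
tcp_rot: [180.0, -0.0, 32.8]
ft_force: [-0.5, 0.6, 0.4]
finger_gap: 0.0163
finger_force: 0.0
```

```bash
python3 - <<'E'
from fit import *
s=ctrl.get_state();print(s['position'],s['tcp_rot'],s['finger_gap'])
im,P=cloud('wrist');np.savez('w1.npz',im=im,P=P)
for k,v in analyse(im,P).items(): print(k,np.round(v,4))
save('w1.png',im)
for c in ['scene','side']:
    im,P=cloud(c); o=analyse(im,P); print(c,o.get('egg'),o['stand'])
E
```

```text
[ 0.41889482 -0.15853378  0.25145432] [ 1.79975659e+02 -4.92394538e-03  3.28175833e+01] 0.01625456106647132
ztop 0.0663
stand [ 0.4858 -0.1132  0.056 ]
nblack 20
egg [ 0.4632 -0.1286  0.1159  0.0168]
bluebox [ 0.4422 -0.1496  0.4863 -0.1056  0.0735]
foot [ 0.4618 -0.1294  0.024 ]
scene [ 0.37732761 -0.18240354  0.36018621  0.25480522] [ 0.48376625 -0.11499769  0.056     ]
side [-1.85886786 -0.15173433  0.24676928  2.32602695] [ 0.48610654 -0.11549794  0.056     ]
```

View pics/w1.png

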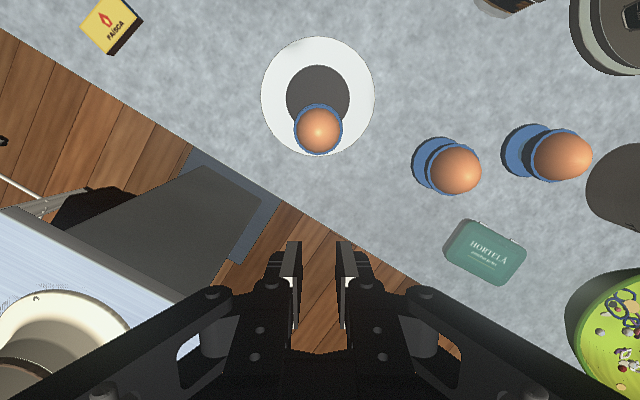

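The wrist view shows the stand centred near (318,97), the dark inlay at (318,95) and the cup at (318,130), with the fingertips at (293,245) and (343,245). Cup and stand lie on the tool's x axis to within about 2 mm. Now I descend behind the cup.

move_arm --pt "16 0 -1.5 20 0" --pt "16 0 -1.5 50 0" --pt "16 0 -1.5 80 0" --pt "16 0 -1.5 110 0" --pt "16 0 -1.5 135 0" --pt "16 0 -1.5 155 0" --pt "16 0 -1.5 168 0" --pt "16 0 -1.5 176 0" --pt "16 0 -1.5 180 0" --pt "16 0 -1.5 181 0" --pt "16 0 -1.5 181 0"

```text
clock: 4.17
position: [0.419, -0.1545, 0.0708]
tcp_rot: [180.0, -0.1, 33.0]
ft_force: [0.4, -0.4, -0.1]
finger_gap: 0.016
finger_force: 0.0
```

```bash
cat > look.py <<'E'
from fit import *
import sys
s=ctrl.get_state();p=s['position'];print(s['clock'],np.round(p,4),s['ft_force'])
im,P=cloud('wrist');save(sys.argv[1],im); np.savez('w.npz',im=im,P=P)
o=analyse(im,P); y=np.radians(s['tcp_rot'][2]); c,n=np.cos(y),np.sin(y)
for k,v in o.items(): print(k,np.round(v,4), 'tool', np.round([c*(v[0]-p[0])+n*(v[1]-p[1]),n*(v[0]-p[0])-c*(v[1]-p[1])],4) if k in('stand','egg','foot','inlay') else '')
E
python3 look.py w2.png
```

```text
4.1667 [ 0.419  -0.1545  0.0708] [ 0.41538793 -0.4313033  -0.10063659]
ztop 0.0663 tool 
stand [ 0.4842 -0.1146  0.056 ] tool [0.0764 0.0021]
nblack 233 tool 
inlay [ 0.4856 -0.1138  0.031 ] tool [0.078  0.0021]
egg [ 0.4632 -0.1287  0.1163  0.0166] tool [0.0511 0.0024]
bluebox [ 0.4419 -0.1487  0.4863 -0.1068  0.0735] tool 
foot [ 0.4976 -0.0996  0.024 ] tool [ 0.0958 -0.0033]
```

View pics/w2.png

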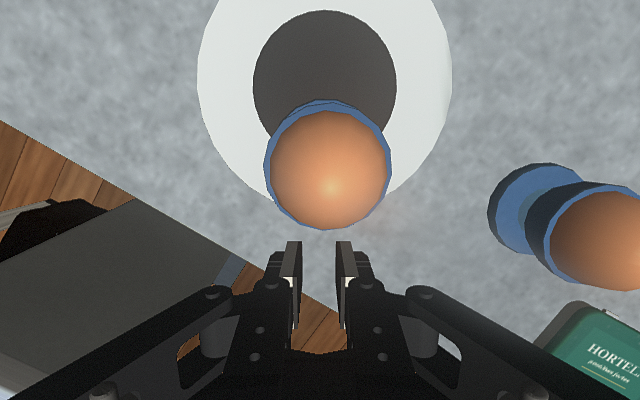

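The view shows the cup at (328,170), the inlay centred near (325,82) and the finger midpoint at column 319. I shift about 2 mm sideways and then push slowly.

move_arm --pt "16 2 1.2 0 0" --pt "16 6 2.3 0 0" --pt "16 10 2.3 0 0" --pt "16 12 2.3 0 0" --pt "16 14 2.3 0 0" --pt "16 15 2.3 0 0" --pt "16 16 2.3 0 0" --pt "16 17 2.3 0 0" --pt "16 18 2.3 0 0" --pt "16 19 2.3 0 0" --pt "16 20 2.3 0 0" --pt "16 20 2.3 0 0"

```text
clock: 5.22
position: [0.4363, -0.1459, 0.0702]
tcp_rot: [-180.0, 0.0, 33.0]
ft_force: [-0.6, -0.2, -0.6]
finger_gap: 0.016
finger_force: 0.5
```

```bash
python3 look.py w3.png
```

```text
5.2167 [ 0.4363 -0.1459  0.0702] [-0.60214116 -0.20039216 -0.63107554]
ztop 0.0663 tool 
stand [ 0.4854 -0.1136  0.056 ] tool [ 0.0587 -0.0003]
nblack 554 tool 
inlay [ 0.4854 -0.1137  0.031 ] tool [ 0.0587 -0.0003]
egg [ 0.4651 -0.1269  0.1158  0.017 ] tool [ 0.0344 -0.0002]
bluebox [ 0.4454 -0.1481  0.4882 -0.1038  0.0738] tool 
foot [ 0.4989 -0.1044  0.024 ] tool [ 0.0751 -0.0007]
```

View pics/w3.png

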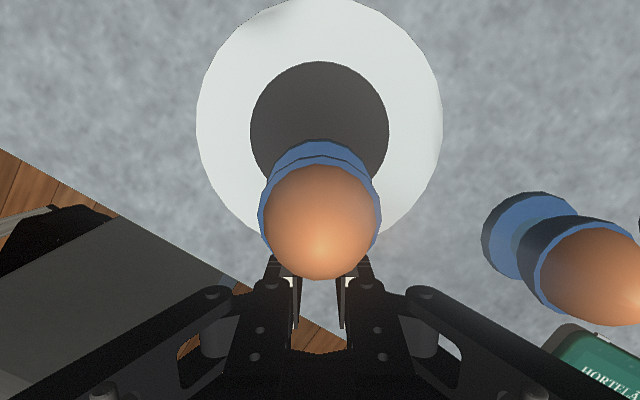

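The cup is in contact at (320,220), upright, has moved about 2 mm and lies in line with the inlay at (319,130). About 24 mm remains.

move_arm --pt "16 1 0 0 0" --pt "16 2.5 0 0 0" --pt "16 4 0 0 0" --pt "16 5.5 0 0 0" --pt "16 7 0 0 0" --pt "16 8.5 0 0 0" --pt "16 10 0 0 0" --pt "16 11.5 0 0 0" --pt "16 13 0 0 0" --pt "16 14.5 0 0 0" --pt "16 15.5 0 0 0" --pt "16 16 0 0 0"

```text
clock: 6.27
position: [0.45, -0.1371, 0.0703]
tcp_rot: [180.0, -0.0, 33.0]
ft_force: [-0.5, -0.2, 0.2]
finger_gap: 0.0158
finger_force: 0.4
```

```bash
python3 look.py w4.png
```

```text
6.2667 [ 0.45   -0.1371  0.0703] [-0.45658421 -0.23227133  0.2472813 ]
ztop 0.0662 tool 
stand [ 0.4859 -0.1136  0.056 ] tool [ 0.0429 -0.0002]
nblack 657 tool 
inlay [ 0.4851 -0.1139  0.031 ] tool [ 0.0421 -0.0004]
egg [ 0.4787 -0.1179  0.1158  0.0169] tool [ 0.0345 -0.0004]
bluebox [ 0.4584 -0.1389  0.5017 -0.0947  0.0738] tool 
foot [ 0.5126 -0.0956  0.024 ] tool [ 0.0751 -0.0007]
```

View pics/w4.png

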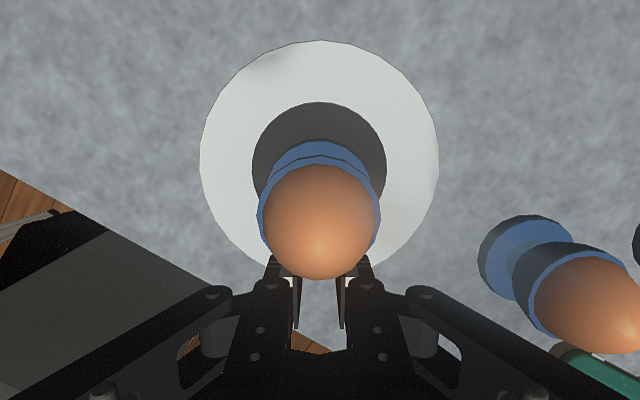

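The cup has followed straight and upright at (320,220). The inlay is centred near (319,168), and about 8 mm remains.

move_arm --pt "16 1 0 0 0" --pt "16 2 0 0 0" --pt "16 3 0 0 0" --pt "16 4 0 0 0" --pt "16 5 0 0 0" --pt "16 6 0 0 0" --pt "16 7 0 0 0" --pt "16 7.6 0 0 0" --pt "16 8 0 0 0" --pt "16 8 0 0 0"

```text
clock: 7.15
position: [0.4567, -0.1328, 0.0703]
tcp_rot: [180.0, -0.0, 33.0]
ft_force: [-1.1, -0.6, -0.8]
finger_gap: 0.0157
finger_force: 0.3
```

move_arm --pt "16 -1 0 0 0" --pt "16 -3 0 0 0" --pt "16 -8 0 0 0" --pt "16 -15 0 0 0" --pt "16 -25 0 0 0" --pt "16 -35 0 0 0" --pt "16 -40 0 0 0" --pt "16 -42 0 -15 0" --pt "16 -42 0 -50 0" --pt "16 -42 0 -85 0" --pt "16 -42 0 -115 0" --pt "16 -42 0 -130 0"

```text
clock: 8.15
position: [0.4226, -0.1564, 0.2044]
tcp_rot: [179.7, -0.3, 33.0]
ft_force: [0.7, -0.2, -1.0]
finger_gap: 0.0159
finger_force: 0.0
```

```bash
python3 look.py w5.png; python3 - <<'E'
import cv2; i=cv2.imread('pics/w5.png'); cv2.imwrite('pics/w5c.png',cv2.resize(i[0:220,200:440],None,fx=2.5,fy=2.5))
E
```

```text
8.15 [ 0.4226 -0.1564  0.2044] [ 0.70544808 -0.23095679 -1.04302073]
ztop 0.0662 tool 
stand [ 0.4858 -0.1133  0.056 ] tool [ 0.0765 -0.0017]
nblack 30 tool 
inlay [ 0.4863 -0.1137  0.031 ] tool [ 0.0766 -0.0011]
egg [ 0.4854 -0.1135  0.116   0.0168] tool [ 0.076  -0.0018]
bluebox [ 0.4643 -0.1344  0.5062 -0.0925  0.1059] tool
```

View pics/w5c.png

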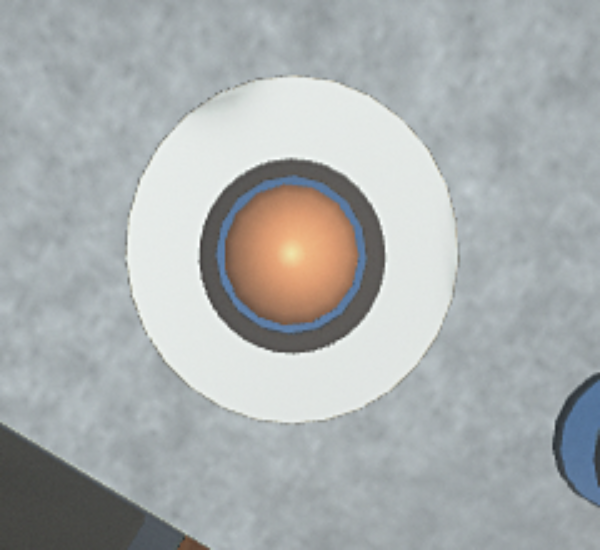

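The cup at (291,254) is upright, with an even ring of black inlay showing around it. It is within about 1 mm of the stand's centre, and the hand is clear.

```bash
python3 -c "
from workcell import ctrl
print(ctrl.sign_off())"
```

```text
the job is handed in; nothing more can be done
None
```

The egg cup now stands upright on the black inlay, within about 1 mm of the stand's centre by the wrist camera; the hand is clear, and I handed the job in just after 8 s.

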